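# Load the relay card under the leaf springs of the test nest

### The arm

A 6-joint arm with a two-finger parallel gripper is mounted at the origin on the work surface. World frame = base frame: x ahead of the robot, y to its left, z up, the work surface at z = 0. Lengths are in m, angles in degrees, forces in N, time in s.
With the tool pointing down it reaches from about 0.3 to 0.85 m from the base axis. Payload 4.2 kg.
Tool frame: the origin (TCP) lies midway between the tips of the shut fingers; the grasp point (between the pads) lies 19 mm behind it; z points along the fingers, y is the line along which they close (so a half turn about z gives the same grasp; the last joint's range is limited). The gripper opens to 91 mm and grips with 3 to 60 N. Pads are 32 mm wide; open, the fingers measure 118 mm over their backs; the gripper's body (76 mm by 178 mm) begins 60 mm behind the grasp point.
Start: joints at [74.771, 18.312, 89.639, -0, 72.044, -1.146], TCP at [0.14, 0.558, 0.214] pointing down, gripper open.
Joint ranges: [-177.97, 177.97], [-48.28, 115.42], [12.27, 149.76], [-77.06, 257.06], [2.81, 150.46], [-146.56, 146.56]. Speed limits (degrees/s): [147.25, 147.25, 180, 180, 180, 180].

### API

Orientations are given as [roll, pitch, yaw] about the fixed x, y, z axes, in that order (R = Rz(yaw) Ry(pitch) Rx(roll)).
In Python, from station import ctrl gives the robot as it stands. The module is installed in compiled form; this text tells all that it offers. Calls block until the motion is done:
- ctrl.movep(position, orientation): joint-space move of the TCP to a pose.
- ctrl.move_straight(position, velocity=0.15, ori=None, until_force=None): straight line of the TCP; ori=None keeps the orientation; velocity is the mean speed in m/s. With until_force (N) it stops when the force on the tool has changed by that much, and returns True; else False.
- ctrl.move_joints(angles): joint-space move.
- ctrl.command_gripper(opening, newtons=None): finger opening in m; newtons is the grip in N (None keeps the last); returns when the fingers have stopped.
- ctrl.hold(seconds).
- ctrl.solve_ik(position, orientation): joint angles nearest the present ones, or None.
- ctrl.grab_frame(name): name is "side" or "top"; returns a dict with "img" (480x640x3 uint8, red, green, blue), "depth" (480x640 float32, m along the optical axis (not along the pixel's ray), 0 where there is no reading), "fx", "fy", "cx", "cy" (pixels), "k1" (the pictures are not rectified: a ray, as slopes to the right and down, at radius r is drawn at 1 + k1 r^2 times it, then the intrinsics apply), "xyz" and "rotation" of the camera in the world. Camera axes: x right, y down, z forward; pixel columns grow to the right and rows downward; lengths in m; the calibration is good to about 2 mm. A picture is of the moment at which its call begins.
A pose or a line that the arm cannot do raises ctrl.MotionError and nothing moves.
- ctrl.close_job(): hands the job in; it is judged then, once.
Trained networks look in the newest picture that a camera, given by its name, has taken for a name from the list of things; names that differ only in an ending like _2 or _b are one class to them, and where a whole thing is asked for, a point or a joint stands for the part that bears it (a point fixed in the world has none). Each returns a list of dicts, best first, with "p" (0 to 1); they miss things now and then, are a little off and sometimes report something else, mostly with a low value. They report only what shows in the picture. A call takes as long as a camera call. They do not tell look-alikes from the thing itself.
- ctrl.find_in(camera, query): "rect" ([left, top, right, bottom] in pixels, round what is visible of it).
- ctrl.spot_point(camera, query): "pixel" ([column, row] in pixels: a listed point, or the origin of a listed thing).
Readings, each from a call of its own:
- ctrl.current_time(): time.
- ctrl.current_qpos(): joint angles.
- ctrl.current_qvel(): joint speeds.
- ctrl.current_joint_torque(): joint torques, N m.
- ctrl.current_tcp_pos(): TCP position.
- ctrl.current_ee_rot(): TCP orientation.
- ctrl.current_contact_force(): force on the tool from outside, world axes, zero at the start.
- ctrl.current_moment(): the same for the moment, N m.
- ctrl.current_gripper_width(): finger opening in m.
- ctrl.current_grasp_force(): force on a finger pad.
Only numpy, scipy, OpenCV 4.12 (cv2) and the standard library are available. Lean on these libraries where they do the work, as an engineer would, in place of code of your own. Each camera call takes 0.05 s, during which the arm holds its last target. There are 200 camera calls.

### The job

The relay card lies loose on the sprung bed of the test nest. With your fingertips on its black thumb rest, press the card down hard against the bed before its nose reaches the two leaf springs, then slide it, nose first, under both springs until it is fully home against the edge connector, and let go so that the springs alone hold it down. The card is only pressed and slid, never lifted, and everything else on the desk is left where it is.

Things in the scene. Friction and masses are not known exactly. Their poses are not given: they have to be found in the camera images.
- nest: Test nest fixed to the desk: grey base plate 218 x 110 x 6 mm, two guide rails (inner faces 83 mm apart, tops 34 mm above the desk), a rear lip (top 31 mm high) and a black edge connector, 40 wide, 38 high, as end stop. Origin on the desk under the lane's centre line; x along the lane from rear lip to connector (the card's way), y left, z up. The plate spans x -118 to +100 mm.
- bed (a joint): How far the nest's sprung bed plate is pressed, m: 0 up (its top 26 mm above the desk) to 0.012 fully down (14 mm). It is the aluminium lane floor under the card, x -104 to +66 mm in the nest, 60 mm wide, and stays level. It starts to yield at about 5 N on the card and is fully down at about 14 N.
- nest_stop (a point): Centre of the connector's front face, where the card's nose ends: x +70 mm, 17 mm above the desk in the nest frame.
- leaf_left: Left leaf spring, bronze strip 12 mm wide, over the card's left margin (25 to 37 mm from the lane's centre line). Origin at its clamped root, nest x +78 mm, 26 mm above the desk. It reaches back to an upturned lip with a rolled edge 3 mm thick at nest x +12 mm, its middle 24 mm above the desk; lowest point, the bend, at x +26 mm, 18 mm high when free.
- leaf_right: Right leaf spring, the mirror image. A card on the raised bed meets the lips' edges or rides over them; pressed 9 to 12 mm down it slips under, lifts both springs and drags beneath. On a card that is down each spring presses with about 9 N, which keeps the bed fully down after the hand is taken away.
- card: Relay card lying flat and loose on the bed, green board on a steel frame, 110 long (x) x 80 wide x 6 mm, about 0.35 kg, 1.5 mm play each side. Origin: centre of its underside; x towards its nose (brass edge contacts). Six white relays on its middle (x -6 to +36 mm), tops 17 mm above its underside. Its origin starts at nest x -57 to -50 mm and is at +15 mm when fully home.
- thumb_rest: Black ribbed thumb rest fixed on the card's tail, 38 long (x) x 44 wide mm. Origin: centre of its underside, on the card's top face, 34 mm behind the card's origin. Its flat top (x -19 to +15 mm) is 3 mm above that; at its front a raised lip (x +15 to +19 mm, top 9 mm above the origin) is a shoulder for the fingertips to push against.
- card_nose (a point): Middle of the card's nose edge, 55 mm ahead of the card's origin, 3 mm above its underside.
- mouthpiece: Black flared bakelite mouthpiece, 60 mm across, 33 mm high, loose; leave alone. Origin under its centre.
- lamp_socket: Brass lamp socket, 28 mm across, 36 mm high, standing loose; leave alone. Origin under its centre.
- terminal_strip: Tin-plated terminal strip, 96 x 22 x 13 mm, loose; leave alone. Origin under its centre.
- dial_wheel: Ivory dial wheel, 76 mm across, 12 mm high, loose; leave alone. Origin under its centre.
- magnifier: Heavy chrome stand magnifier, 84 mm across, 48 mm high, loose; leave alone. Origin under its centre.
- screwdriver: Screwdriver lying on the left of the desk; leave alone.
Things that resemble listed ones, but are neither listed nor needed, are in the scene too. What is meant by the card is not orange, and is the larger of those in its own colour.

How it is judged:
By the outcome, as a careful person would: the job done as asked, in the order asked, and still so for the second after the job is handed in, with the robot touching nothing.
It also fails if it takes over 32 s, if anything falls off the work surface, if the arm or the gripper's body presses on something with over 40 N, if the wrist force passes 120 N, or if a joint passes its speed limit or range.

## Working session

There is one attempt and no reset: what is moved stays moved. The work goes in short steps, each a Python script; the robot and the scene stay as the last script left them, time stands still between calls to the robot, and variables do not carry over. Pictures are saved under pics/ and viewed, at most 10 in all, crops included, and the job is handed in when it is done.

```bash
mkdir -p pics; cat > h.py <<'E'
import numpy as np, cv2
from station import ctrl
def K(f): return np.array([[f['fx'],0,f['cx']],[0,f['fy'],f['cy']],[0,0,1.]])
def ray(f,px):
    p=cv2.undistortPoints(np.array([[px]],float),K(f),np.array([f['k1'],0,0,0.]))[0,0]
    return np.array([p[0],p[1],1.])
def camR(f):
    R=np.array(f['rotation'],float)
    if R.shape!=(3,3):
        from scipy.spatial.transform import Rotation as Ro
        R=Ro.from_euler('xyz',R,degrees=True).as_matrix()
    return R
def at_z(f,px,z):
    d=camR(f)@ray(f,px); o=np.array(f['xyz']); return o+d*(z-o[2])/d[2]
def at_d(f,px):
    u,v=np.round(px).astype(int); w=f['depth'][max(v-2,0):v+3,max(u-2,0):u+3]; w=w[w>0]
    return np.array(f['xyz'])+camR(f)@ray(f,px)*np.median(w) if w.size else None
def save(f,n,crop=None,s=1):
    im=f['img'][...,::-1]
    if crop: l,t,r,b=crop; im=im[t:b,l:r]
    cv2.imwrite('pics/'+n,cv2.resize(im,None,fx=s,fy=s,interpolation=cv2.INTER_CUBIC))
E
python3 - <<'E'
from h import *
np.set_printoptions(precision=4,suppress=True)
for c in ('top','side'):
    f=ctrl.grab_frame(c); save(f,c+'0.png'); print(c,f['xyz'],f['rotation'],f['fx'],f['k1'])
    for q in ('nest','card','thumb_rest','leaf_left','leaf_right'):
        for r in ctrl.find_in(c,q)[:3]: print(' rect',q,r['p'],np.round(r['rect']))
    for q in ('nest_stop','card_nose','thumb_rest','card','nest','leaf_left','leaf_right'):
        for r in ctrl.spot_point(c,q)[:3]: print(' pt',q,round(r['p'],2),np.round(r['pixel'],1),at_d(f,r['pixel']))
E
```

```text
top [0.4009 0.0532 1.3518] [-171.554     0.5456  -89.7861] 587.1682895411043 -0.09826398582458122
 rect nest 0.66 [257. 186. 320. 277.]
 rect nest 0.64 [331. 227. 356. 252.]
 rect card 0.74 [158. 225. 170. 300.]
 rect card 0.68 [269. 222. 313. 274.]
 rect card 0.6 [281. 294. 322. 335.]
 rect thumb_rest 0.71 [282. 253. 304. 271.]
 rect thumb_rest 0.69 [239. 315. 260. 341.]
 rect thumb_rest 0.66 [288. 304. 301. 317.]
 rect leaf_left 0.5 [154. 257. 171. 301.]
 rect leaf_left 0.43 [270. 194. 274. 224.]
 rect leaf_right 0.32 [274. 198. 303. 226.]
 pt nest_stop 0.85 [282.  198.7] [0.6939 0.152  0.0256]
 pt card_nose 0.81 [290.3 224.8] [0.6319 0.1319 0.0299]
 pt card_nose 0.77 [211.6 315.2] [0.426  0.3121 0.0032]
 pt card_nose 0.68 [315.6 328.5] [0.3972 0.0734 0.0012]
 pt thumb_rest 0.58 [250.5 327.3] [0.3991 0.2213 0.0088]
 pt thumb_rest 0.54 [291.5 262.6] [0.5445 0.1279 0.0352]
 pt thumb_rest 0.42 [294.8 312.9] [0.4324 0.1209 0.006 ]
 pt card 0.94 [233.9 324.1] [0.4061 0.2584 0.0146]
 pt card 0.82 [289.5 248.6] [0.5757 0.1325 0.0403]
 pt card 0.69 [302.6 311.6] [0.4354 0.1032 0.0046]
 pt 
[... 664 characters left out ...]
e 0.93 [409.9 350.2] [0.4289 0.3123 0.0024]
 pt card_nose 0.68 [300.4 266.9] [0.6279 0.1369 0.03  ]
 pt card_nose 0.64 [419.  262.3] [ 0.3951  0.0612 -0.0006]
 pt thumb_rest 0.6 [346.6 266.2] [0.5397 0.1357 0.0355]
 pt thumb_rest 0.6 [399.4 276.1] [0.4379 0.1203 0.0062]
 pt thumb_rest 0.57 [424.4 317. ] [0.4013 0.2438 0.0136]
 pt card 0.84 [328.  267.8] [0.5742 0.145  0.0366]
 pt card 0.8 [404.  274.3] [0.429  0.1164 0.0081]
 pt card 0.58 [417.1 328.6] [0.4162 0.2761 0.0161]
 pt nest 0.64 [348.9 317.3] [0.5294 0.2563 0.0156]
 pt leaf_left 0.66 [344.6 262.9] [0.5441 0.1253 0.0355]
 pt leaf_right 0.63 [323.1 410.5] [0.5567 0.438  0.0019]
 pt leaf_right 0.44 [347.5 318.2] [0.5317 0.2572 0.0142]
```

View pics/top0.png

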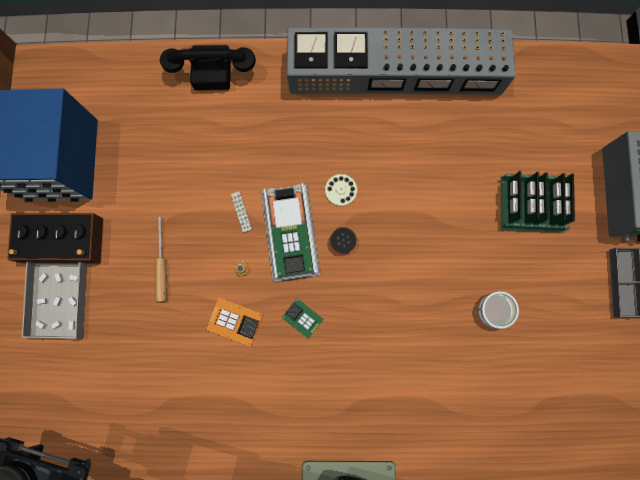

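```bash
python3 - <<'E'
from h import *
f=ctrl.grab_frame('top'); save(f,'topc.png',(235,170,345,350),3.3)
f=ctrl.grab_frame('side'); save(f,'sidec.png',(230,210,460,370),3.4)
E
```

```text
(no output)
```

View pics/topc.png

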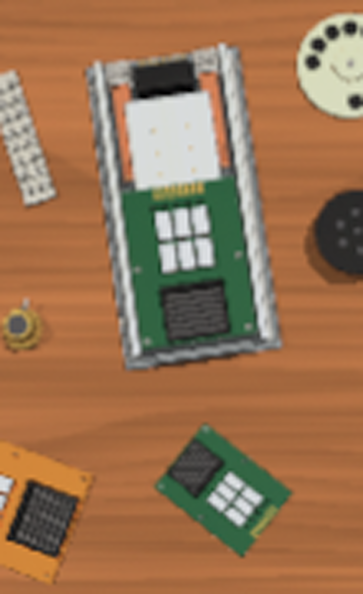

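View pics/sidec.png

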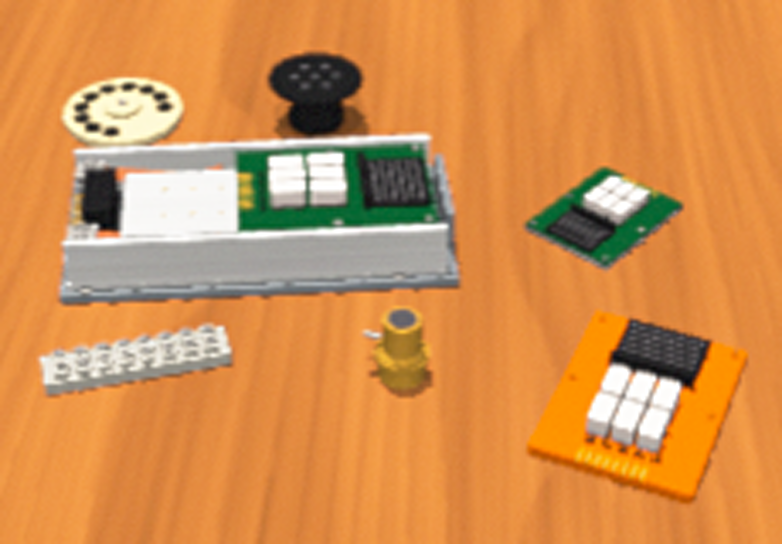

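The top and side views show three candidate cards: the green one in the nest (top 289,249), a small loose green one (302,314) and an orange one (234,323). I choose the one in the nest, since it is the larger green card. Its nose (290,225) points at the connector (284,193), and its thumb rest is at (293,263). A plastic-looking white patch lies ahead of the nose between the springs, which is probably the bare bed.

```bash
python3 - <<'E'
from h import *
np.set_printoptions(precision=4,suppress=True)
for c,box in (('top',(245,175,335,290)),('side',(235,235,375,305))):
    f=ctrl.grab_frame(c); l,t,r,b=box
    vv,uu=np.mgrid[t:b,l:r]; px=np.stack([uu.ravel(),vv.ravel()],1).astype(float)
    n=cv2.undistortPoints(px[:,None],K(f),np.array([f['k1'],0,0,0.]))[:,0]
    d=f['depth'][t:b,l:r].ravel()
    P=np.array(f['xyz'])+(np.c_[n,np.ones(len(n))]*d[:,None])@camR(f).T
    col=f['img'][t:b,l:r].reshape(-1,3).astype(int)
    desk=P[(P[:,2]<.003)&(d>0)]; print(c,'desk z',np.median(desk[:,2]),desk[:,2].std())
    m=(d>0)&(P[:,2]>.004)
    M=np.zeros((b-t,r-l),np.uint8); M[m.reshape(b-t,r-l)]=1
    _,lab,st,_=cv2.connectedComponentsWithStats(M); k=1+st[1:,4].argmax(); m=lab.ravel()==k
    for nm,mm in (('nest',m),('rails z>.03..037 grey',m&(abs(P[:,2]-.034)<.003)&(np.ptp(col,axis=1)<25)&(col.sum(1)>300)),
                  ('green',m&(col[:,1]>col[:,0]+20)&(col[:,1]>col[:,2]+10)),
                  ('black',m&(col.sum(1)<170)&(np.ptp(col,axis=1)<25))):
        Q=P[mm]; 
        if len(Q)<10: print(nm,len(Q)); continue
        rect=cv2.minAreaRect((Q[:,:2]*1000).astype(np.float32)); print(nm,len(Q),rect,'zmed',np.median(Q[:,2]))
E
```

```text
top desk z -0.00048113424124718307 0.002312926281862993
nest 4215 ((620.29150390625, 137.40118408203125), (226.9569091796875, 119.8894271850586), 9.972467422485352) zmed 0.029845599975542925
rails z>.03..037 grey 448 ((617.5463256835938, 134.60235595703125), (212.25001525878906, 93.0296859741211), 8.425439834594727) zmed 0.03365279164861468
green 980 ((576.5812377929688, 128.18109130859375), (109.77291870117188, 79.67147064208984), 8.586289405822754) zmed 0.03190316749391231
black 273 ((618.1688232421875, 134.40753173828125), (193.45176696777344, 45.030609130859375), 8.549263954162598) zmed 0.03563996264488378
side desk z 0.00014061409423593574 0.0010278867560308603
nest 5390 ((632.1908569335938, 82.79757690429688), (229.00634765625, 220.73355102539062), 8.466935157775879) zmed 0.026802038725456556
rails z>.03..037 grey 663 ((617.8626098632812, 135.33026123046875), (211.73631286621094, 97.26232147216797), 7.581997394561768) zmed 0.033372822886952314
green 724 ((573.7982788085938, 126.2496109008789), (116.08174896240234, 87.82478332519531), 8.15426254272461) zmed 0.03226255734742872
black 285 ((636.7715454101562, 67.7766342163086), (209.13890075683594, 183.25137329101562), 7.554588317871094) zmed 0.0361378396884372
```

```bash
cat >> h.py <<'E'
YAW=8.5; a=np.radians(YAW); U=np.array([np.cos(a),np.sin(a),0]); V=np.array([-U[1],U[0],0])
card0=np.array([.5766,.1282,0])
def at(x,z,y=0): # x,y relative to the card's start origin, along the lane
    p=card0+x*U+y*V; return [p[0],p[1],z]
def st(): 
    p=np.array(ctrl.current_tcp_pos())-card0; F=np.array(ctrl.current_contact_force())
    print('t %.1f lane x %.1f y %.1f z %.1f mm | F lane %.1f lat %.1f z %.1f'%(ctrl.current_time(),p@U*1e3,p@V*1e3,p[2]*1e3,F@U,F@V,F[2]),flush=True)
E
python3 - <<'E'
from h import *
print(ctrl.current_ee_rot(),ctrl.current_time())
os=[[180,0,YAW+s] for s in (90,-90)]
q=[ctrl.solve_ik(at(-.036,.09),o) for o in os]; print(q)
c=[(abs(x[5]),o) for x,o in zip(q,os) if x is not None]; o=min(c)[1]; print(o)
ctrl.command_gripper(0.0,20)
ctrl.movep(at(-.036,.09),o); st()
ctrl.move_straight(at(-.036,.048),.1); st()
f=ctrl.grab_frame('side'); save(f,'s1.png',(230,180,430,320),4)
f=ctrl.grab_frame('top'); save(f,'t1.png',(245,175,335,290),5)
E
```

```text
[ 1.79992420e+02 -2.46502241e-03  1.65915166e+02] 1.5
[array([ 1.16089721e+01,  2.26810364e+01,  1.02467569e+02, -2.54444375e-14,
        5.48513944e+01,  3.10897210e+00]), None]
[180, 0, 98.5]
t 5.0 lane x -35.9 y 0.9 z 90.2 mm | F lane 0.0 lat -0.4 z 0.4
t 5.6 lane x -35.7 y 0.3 z 48.1 mm | F lane 0.8 lat 0.1 z -0.3
```

View pics/s1.png

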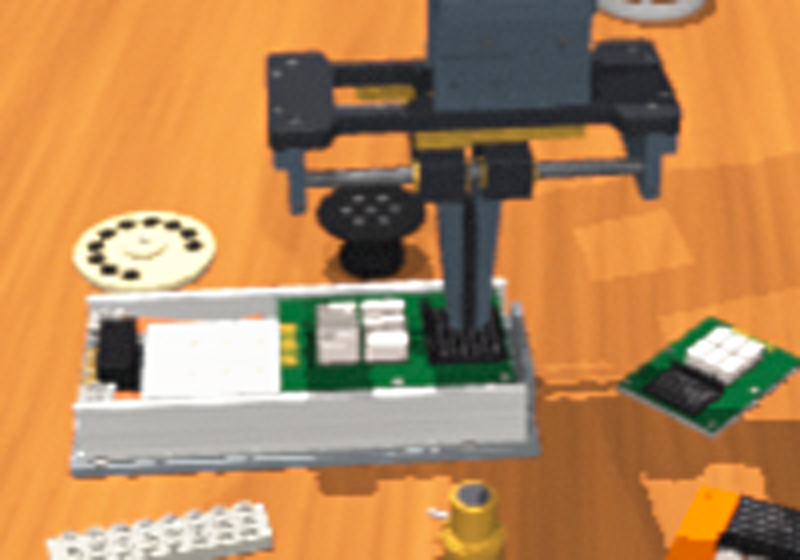

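The fingertips hang directly over the thumb rest (crop 470,330), clear of the rails and relays. Next I press.

```bash
python3 - <<'E'
from h import *
r=ctrl.move_straight(at(-.036,.030),.04); st()
r=ctrl.move_straight(at(-.036,.016),.02,until_force=22); print(r); st()
f=ctrl.grab_frame('side')
E
```

```text
t 6.3 lane x -35.6 y 0.0 z 30.6 mm | F lane -1.1 lat 0.1 z 7.9
True
t 6.8 lane x -35.5 y -0.0 z 23.6 mm | F lane -3.2 lat -1.3 z 13.4
```

```bash
python3 - <<'E'
from h import *
p=np.array(ctrl.current_tcp_pos())
for z in (.0225,.0215,.0205,.0195,.0185):
    ctrl.move_straight(at(-.0355,z),.02); st()
    if ctrl.current_contact_force()[2]>26: break
print(z)
E
```

```text
t 7.1 lane x -35.5 y -0.0 z 23.8 mm | F lane -3.4 lat -0.3 z 12.2
t 7.4 lane x -35.5 y -0.0 z 23.0 mm | F lane -3.8 lat -0.7 z 15.1
t 7.6 lane x -35.5 y 0.0 z 22.9 mm | F lane -5.8 lat 0.1 z 22.2
t 7.9 lane x -35.5 y 0.0 z 22.8 mm | F lane -6.8 lat -0.8 z 27.0
0.0195
```

```bash
python3 - <<'E'
from h import *
for x in (-.026,-.016,-.008,.002,.012,.022):
    r=ctrl.move_straight(at(x,.0195),.035,until_force=40); print(x,r); st()
    if r: break
f=ctrl.grab_frame('top'); save(f,'t2.png',(245,175,335,290),5)
f=ctrl.grab_frame('side'); save(f,'s2.png',(230,180,430,320),4)
E
```

```text
-0.026 False
t 8.3 lane x -24.6 y 0.1 z 22.9 mm | F lane -4.9 lat -0.1 z 24.1
-0.016 False
t 8.7 lane x -16.3 y 0.1 z 23.0 mm | F lane -7.8 lat -0.0 z 27.5
-0.008 False
t 9.1 lane x -13.8 y 0.0 z 22.9 mm | F lane -19.0 lat -0.3 z 36.9
0.002 False
t 9.5 lane x -4.2 y 0.0 z 23.0 mm | F lane -17.7 lat 0.2 z 35.6
0.012 False
t 10.0 lane x 6.7 y 0.0 z 23.1 mm | F lane -18.4 lat -0.9 z 34.7
0.022 False
t 10.4 lane x 16.8 y 0.0 z 23.1 mm | F lane -17.3 lat -0.9 z 32.9
```

View pics/s2.png

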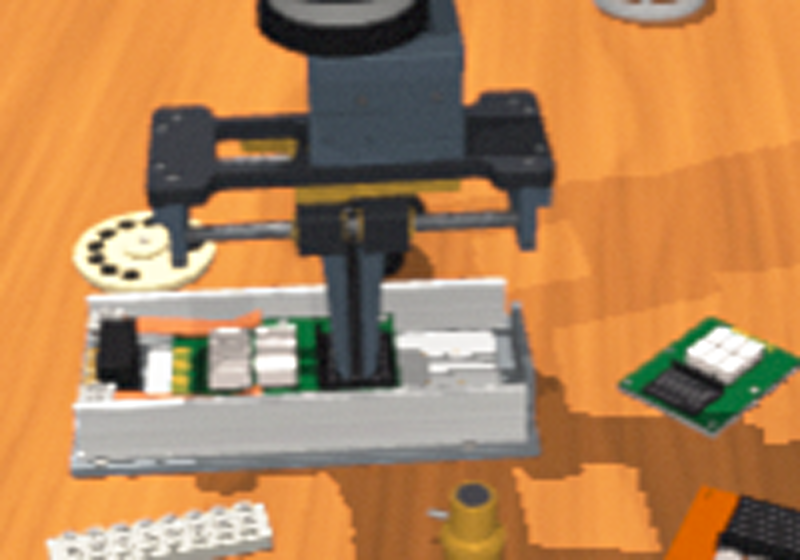

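The card is under both springs. Its nose (crop 180,370) is about 15–20 mm short of the connector (135,360), so I carry on.

```bash
python3 - <<'E'
from h import *
prev=None
for x in np.arange(.026,.052,.003):
    ctrl.move_straight(at(x,.0195),.02); st()
    F=-np.array(ctrl.current_contact_force())@U
    if F>36: break
ctrl.hold(.2); st(); print(x)
E
```

```text
t 10.8 lane x 20.9 y 0.0 z 23.1 mm | F lane -17.0 lat -0.9 z 33.1
t 11.2 lane x 24.0 y 0.0 z 23.1 mm | F lane -16.6 lat -0.0 z 32.5
t 11.4 lane x 27.0 y 0.0 z 23.1 mm | F lane -16.0 lat -0.6 z 32.6
t 11.8 lane x 30.0 y 0.1 z 23.1 mm | F lane -16.2 lat -0.5 z 32.9
t 12.1 lane x 32.5 y 0.0 z 23.1 mm | F lane -18.8 lat -0.2 z 33.0
t 12.3 lane x 32.5 y 0.0 z 23.1 mm | F lane -23.0 lat -0.5 z 38.6
t 12.7 lane x 32.6 y 0.0 z 23.1 mm | F lane -28.9 lat -1.1 z 42.5
t 12.9 lane x 32.6 y 0.0 z 23.1 mm | F lane -35.2 lat -0.1 z 46.9
t 13.2 lane x 32.7 y 0.0 z 23.1 mm | F lane -40.1 lat 0.3 z 52.6
t 13.4 lane x 32.7 y 0.0 z 23.0 mm | F lane -40.4 lat 0.2 z 51.7
0.04999999999999999
```

```bash
python3 - <<'E'
from h import *
for x,z in ((.036,.0195),(.0345,.022),(.033,.0235),(.0315,.0245),(.0300,.0265),(.030,.05)):
    ctrl.move_straight(at(x,z),.03); st()
ctrl.move_straight(at(.030,.12),.12)
q=np.array(ctrl.current_tcp_pos()); ctrl.movep([q[0]-.05,q[1]-.05,.30],[180,0,98.5]); st()
np.set_printoptions(precision=4,suppress=True)
f=ctrl.grab_frame('side'); save(f,'s3.png',(230,210,400,330),4.5)
for c in('side','top'):
    f=ctrl.grab_frame(c)
    for n in('card_nose','nest_stop'):
        for r in ctrl.spot_point(c,n)[:2]:
            p=at_z(f,r['pixel'],.017)-card0; print(c,n,round(r['p'],2),p@U,p@V)
E
```

```text
t 14.1 lane x 32.5 y 0.1 z 23.2 mm | F lane -13.7 lat -0.8 z 30.4
t 14.3 lane x 34.0 y 0.0 z 23.2 mm | F lane -3.6 lat -0.2 z 12.5
t 14.6 lane x 32.8 y -0.0 z 23.3 mm | F lane -0.5 lat -0.6 z 5.0
t 14.8 lane x 31.2 y -0.0 z 23.8 mm | F lane -0.7 lat -0.2 z -0.4
t 15.1 lane x 30.0 y 0.0 z 26.4 mm | F lane -0.1 lat 0.4 z -0.6
t 16.0 lane x 29.9 y -0.0 z 49.9 mm | F lane 0.2 lat 0.2 z 0.4
t 17.5 lane x -27.9 y -41.9 z 298.0 mm | F lane 1.2 lat 0.2 z -0.7
side card_nose 0.86 -0.11547515076340997 0.21883749515935697
side card_nose 0.68 -0.1785611897965353 -0.012521630266691003
side nest_stop 0.55 0.12340722258634454 0.0010302415180457455
top card_nose 0.61 -0.12452362140293552 0.19972852298347593
```

View pics/s3.png

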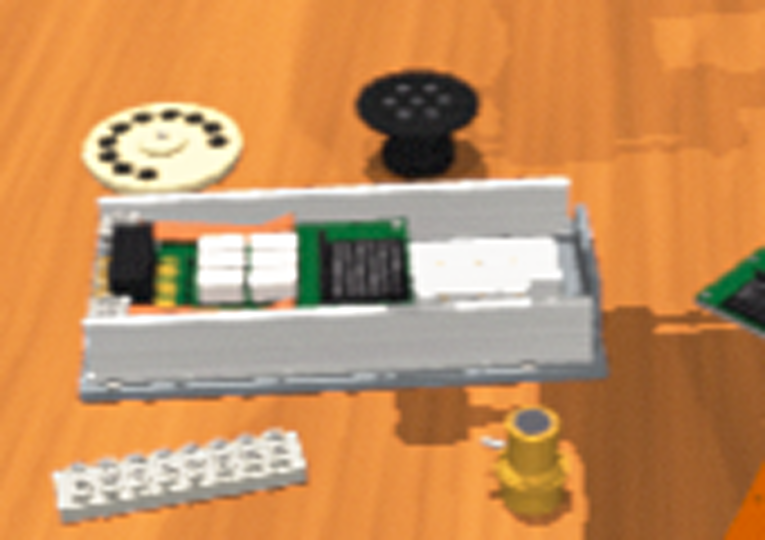

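The card is down under both springs with its nose at the connector (crop 155,275), and nothing else has moved. When I released, though, the fingertips slid 1.5 mm forward, so the stall I took for the stop may have been friction alone. I'll push once more against the raised lip with little downward force to make sure it is home.

```bash
python3 - <<'E'
from h import *
ctrl.movep(at(.0295,.06),[180,0,98.5])
ctrl.move_straight(at(.0295,.0235),.06); st()
for x in (.034,.037,.040,.043,.046):
    ctrl.move_straight(at(x,.0235),.03); st()
    if -np.array(ctrl.current_contact_force())@U>30: break
p=(np.array(ctrl.current_tcp_pos())-card0)@U
ctrl.move_straight(at(p-.001,.0235),.03); st()
ctrl.move_straight(at(p-.003,.026),.03)
ctrl.move_straight(at(p-.003,.12),.15)
q=np.array(ctrl.current_tcp_pos()); ctrl.movep([q[0]-.10,q[1]-.08,.30],[180,0,98.5]); st()
f=ctrl.grab_frame('top'); save(f,'t3.png',(250,178,330,288),5)
E
```

```text
t 19.6 lane x 28.5 y -0.1 z 23.3 mm | F lane -3.1 lat -1.1 z 4.6
t 19.9 lane x 34.1 y 0.0 z 23.3 mm | F lane -1.4 lat 0.1 z 2.2
t 20.2 lane x 37.4 y 0.0 z 23.3 mm | F lane -1.0 lat 0.5 z 1.6
t 20.4 lane x 38.5 y 0.0 z 23.3 mm | F lane -5.1 lat 0.2 z 4.2
t 20.7 lane x 38.5 y 0.0 z 23.3 mm | F lane -11.3 lat 0.0 z 10.1
t 20.9 lane x 38.6 y 0.0 z 23.3 mm | F lane -17.6 lat 0.2 z 13.5
t 21.4 lane x 38.3 y 0.0 z 23.4 mm | F lane -0.9 lat -0.4 z -0.9
t 23.3 lane x -75.9 y -64.2 z 298.3 mm | F lane 0.6 lat 0.9 z -0.4
```

View pics/t3.png

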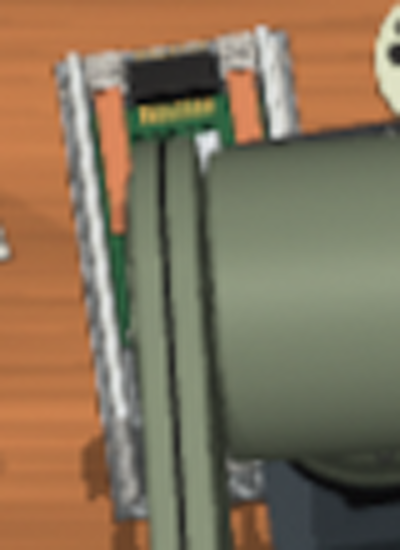

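Contact with the lip is firm at lane x 38.5 mm and the card did not move. With a travel of about 68 mm, the nose is at 123 mm along the lane. The network independently puts nest_stop at 123.4 mm, so the card is home. The top view shows the contacts (180,108) against the connector (172,75) and both springs over the card's margins.

```bash
python3 -c "
from h import *
print(ctrl.current_time(),ctrl.close_job())"
```

```text
the job is handed in; nothing more can be done
23.325 None
```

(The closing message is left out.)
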